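Move the orange slide rack from the drip stand to the staining trough

TASK

Slide the cover of the white staining trough fully open, lift the orange slide rack up and off its hook on the drip stand and, keeping it upright, lower it gently into the trough until it stands on the trough's floor (do not drop it in). Then slide the cover fully shut again round the rack's handle and let go. Leave the other two racks hanging on their hooks and the bottle and the jar standing where they are.

Things in the scene. Friction and masses are not known exactly. Their poses are not given: they have to be found in the camera images.
- orange_rack_mid (a point): Centre of the ORANGE slide rack, half-way up: 72.5 mm above its underside. Basket 60 (x) x 60 (y) x 50 mm high, full of glass slides; a flat upright handle, 12 mm thick (x), 32 mm wide (y), rises from its middle to 145 mm above the underside. z up; x lies along its hook, whose tip is on the -x side. About 0.25 kg. It hangs on any of the three hooks, underside some 25 mm above the table.
- orange_rack_hole (a point): Roof of the hole through the orange rack's handle (through along x), resting on the hook: 100 mm above the rack's underside. The hole is 20 mm wide and 34 mm high, below this point.
- orange_rack_tab (a point): Centre of the solid grip tab at the top of the orange rack's handle: 12 (x) x 32 (y) x 41 mm high, 104 to 145 mm above the rack's underside. Grip it from above, best across the 32 mm, so that the fingers stand clear of the hook.
- blue_rack_mid (a point): Centre of a BLUE rack of the same shape and size, on another hook; to be left hanging, its top some 171 mm above the table.
- grey_rack_mid (a point): Centre of a GREY rack of the same shape and size, on the remaining hook; to be left hanging, its top some 171 mm above the table.
- stand: Fixed steel drip stand; origin on the table under the hanging line, z up. Base plate 12 mm thick (x 15 to 105 mm, y -170 to 170). Posts and a crossbar along y at x = 55 mm, 122 mm high. From it three hooks of 8 mm bar, at y = -105, 0 and 105 mm, run level to -x (axis at z = 122 mm) to x = -14 mm and then turn up to the tips.
- hook_tip (a point): Tip of the middle hook, at x = -22 mm, z = 132 mm of the stand (the steel ends at x = -26, z = 136); the other two are alike, 105 mm to each side in y. To come off, a rack must rise 11 to 25 mm (18 is best), then travel along the stand's -x until its centre lies at x = -65 mm of the stand or beyond; before that its basket is still under the hook and it must not rise.
- trough_in (a point): Centre of the inner floor of the fixed white staining trough (floor 6 mm above the table). Inside 76 (x) x 76 (y) mm, walls 6 mm thick, rim 60 mm above the table: the rack fits with 8 mm all round with its axes along the trough's (either way round). z up; the cover slides along y.
- cover (a joint): Slide of the trough's flat teal cover (m): 0 fully shut, 0.09 fully open (towards the trough's +y; beyond 0.085 the mouth is clear). Starts at 0 to 0.03. About 1.5 N of friction; stays where left. 6 mm thick, top 72 mm above the table. A slot 40 mm wide (x) runs in from its -y edge, so that it shuts round the handle of a rack standing in the trough.
- cover_fin (a point): Centre of the black upright fin on the cover, by which it is pushed: 50 (x) x 10 (y) mm, from 72 to 117 mm above the table; same axes as the trough. At cover = 0 it lies 50 mm to the +y side of the trough's centre.
- amber_bottle_mid (a point): Centre of a loose amber bottle, 52 mm in diameter, 120 mm tall, on the -y side of the trough; to be left alone.
- white_jar_mid (a point): Centre of a loose white jar, 56 mm in diameter, 75 mm tall, on the +x side of the trough; to be left alone.
There are look-alikes about, which are no part of the job. Of the things shaped like the part that bears orange_rack_mid, the orange one is meant. Leave any purple look-alike of the part that bears white_jar_mid alone.

How it is judged:
By the outcome, as a careful person would: the job done as asked, in the order asked, and still so for the second after the job is handed in, with the robot touching nothing.
It also fails if it takes over 72 s, if anything falls off the work surface, if the arm or the gripper's body presses on something with over 40 N, if the wrist force passes 120 N, or if a joint passes its speed limit or range.

ROBOT

A 7-joint arm with a two-finger parallel gripper is mounted at the origin on the work surface. World frame = base frame: x ahead of the robot, y to its left, z up, the work surface at z = 0. Lengths are in mm, angles in degrees, forces in N, time in s.
With the tool pointing down it reaches from about 350 to 900 mm from the base axis. Payload 7.2 kg.
Tool frame: the origin (TCP) lies between the finger pads; the fingertips stand 25 mm ahead of it and the grasp point (between the pads) lies 6 mm ahead of it (finger_overhang is the distance from the TCP to the fingertips, in mm); z points along the fingers, y is the line along which they close (so a half turn about z gives the same grasp; the last joint's range is limited). The gripper opens to 85 mm and grips with 20 to 120 N. Pads are 22 mm wide; open, the fingers measure 114 mm over their backs; the gripper's body (76 mm by 85 mm) begins 54 mm behind the grasp point. The pads swing forward as they close: fully open they stand 13 mm farther back than shut.
Start: joints at [59.118, 23.554, -0.728, 91.456, 0.321, 64.991, -4.71], TCP at [283.489, -557.012, 235.397] pointing down, gripper open.
Joint ranges: [-169.25, 169.25], [-16.82, 113.86], [-84.01, 82.57], [7.8, 145.47], [-59.2, 239.2], [7.22, 106.19], [-163.78, 163.78]. Speed limits (degrees/s): [136.94, 136.94, 172.46, 172.46, 180, 180, 180].

INTERFACE

Orientations are given as [roll, pitch, yaw] about the fixed x, y, z axes, in that order (R = Rz(yaw) Ry(pitch) Rx(roll)).
In Python, from workcell import * gives the robot as it stands. The module is installed in compiled form; this text tells all that it offers.
- The arm moves only by the tool carry_out, never from a script. Its argument "plan" is a list of rows, each a list of 5 numbers: the opening, from -1 (shut) to 1 (fully open), then the shift along the tool's x, y, z in cm, then the turn about the tool's z in degrees. In form: [[jaw, dx, dy, dz, turn], ...]. A call has exactly 5 rows; each row is the pose to reach, as a shift and turn from the pose commanded when the call began, along the tool's axes at that moment; what a row does not reach only later rows make up. A row lasts 1/12 s, in which the tool goes at most 41.7 mm and 7.16 degrees, less where a joint would pass 70% of its speed; a pose out of reach is approached as far as the arm can. A call with a gripper value outside its range is refused whole. The fingers move at their own pace and stop on an object; "newtons" is the grip in N (left out, the last holds). Time passes only in rows, so rows that repeat a pose let the fingers close, or fill a call up. It gives the time, the measured TCP pose, the force, the opening and the grip force at its end, in the units of the state.
- get_state(): the state, without advancing time (a new reading comes with each control period).
- snapshot(name): name is "scene" or "top" or "wrist"; returns the picture (384x512x3 uint8, red, green, blue); there is no depth.
- camera_info(name): a dict with "camera_matrix" (3x3 intrinsics, pixels), "k1" (the pictures are not rectified: a ray, as slopes to the right and down, at radius r is drawn at 1 + k1 r^2 times it, then the intrinsics apply), "world_to_cam" (4x4, takes a point from world to camera coordinates). Camera axes: x right, y down, z forward; pixel columns grow to the right and rows downward; lengths in mm; the calibration is good to about 2 mm. A picture is of the moment at which its call begins: read the wrist's pose just before it. camera_info takes no time and is no camera call; for the wrist camera it gives the pose at the moment of the call.
- close_job(): hands the job in; it is judged then, once.
The state is a dict: "clock": time; "joints": joint angles; "qvel": joint speeds; "effort": joint torques, N m; "ee_pos": TCP position; "eef_rot": TCP orientation; "wrist_force": force on the tool from outside, world axes, zero at the start; "torque": the same for the moment, N m; "grip_width": finger opening in mm; "gripper_force": force on a finger pad.
Only numpy, scipy, OpenCV 4.12 (cv2) and the standard library are available. Lean on these libraries where they do the work, as an engineer would, in place of code of your own. Each camera call takes 0.05 s, during which the arm holds its last target. There are 200 camera calls.

## Working session

There is one attempt and no reset: what is moved stays moved. The work goes in short steps, Python scripts to look and compute and a tool call to move; the robot and the scene stay as the last step left them, time stands still between calls to the robot, and variables do not carry over. Pictures are saved under pics/ and viewed, at most 10 in all, crops included, and the job is handed in when it is done.

Besides the shell and the picture viewer there is one more tool, called after "Request:" as name(argument=value, ...) on one line, values as JSON. carry_out: Moves the arm, as the interface text tells. Its arguments: {"type":"object","properties":{"plan":{"type":"array","items":{"type":"array","items":{"type":"number"}}},"newtons":{"type":"number"}},"required":["plan"]}

```bash
mkdir -p pics
cat > h.py <<'E'
from workcell import *
import numpy as np, cv2
def save(n,f):
    im=snapshot(n); cv2.imwrite('pics/'+f,im[:,:,::-1]); return im
def cam(n):
    c=camera_info(n); return np.array(c['camera_matrix']),float(c['k1']),np.array(c['world_to_cam'])
def ray(n,u,v,c=None):
    K,k,T=c or cam(n)
    p=cv2.undistortPoints(np.array([[[u,v]]],float),K,np.array([k,0,0,0,0.]))[0,0]
    R=T[:3,:3]; o=-R.T@T[:3,3]; d=R.T@np.array([p[0],p[1],1]); return o,d/np.linalg.norm(d)
def onz(n,u,v,z,c=None):
    o,d=ray(n,u,v,c); return o+d*(z-o[2])/d[2]
def proj(n,P,c=None):
    K,k,T=c or cam(n); P=np.atleast_2d(np.array(P,float))
    return cv2.projectPoints(P,cv2.Rodrigues(T[:3,:3])[0],T[:3,3],K,np.array([k,0,0,0,0.]))[0][:,0]
def tri(a,ua,b,ub):
    o1,d1=ray(a,*ua); o2,d2=ray(b,*ub)
    s=np.linalg.lstsq(np.stack([d1,-d2],1),o2-o1,rcond=None)[0]
    p,q=o1+s[0]*d1,o2+s[1]*d2; return (p+q)/2,np.linalg.norm(p-q)
E
python3 - <<'E'
from h import *
a=save('scene','a.png'); b=save('top','b.png')
s=get_state(); print({k:np.round(s[k],2) for k in ('clock','ee_pos','eef_rot','grip_width','wrist_force')})
for n in('scene','top'):
    K,k,T=cam(n); print(n,K[0,0],k,np.round(-T[:3,:3].T@T[:3,3]))
E
```

```text
{'clock': np.float64(0.1), 'ee_pos': array([ 283.28, -556.62,  234.64]), 'eef_rot': array([-179.92,    0.  ,   26.98]), 'grip_width': np.float64(85.5), 'wrist_force': array([-0.57, -0.9 ,  0.19])}
scene 431.5661585061204 0.024156856537458315 [1011. -455. 1070.]
top 359.5779331704434 0.022182699302854377 [474. -12. 942.]
```

View pics/a.png

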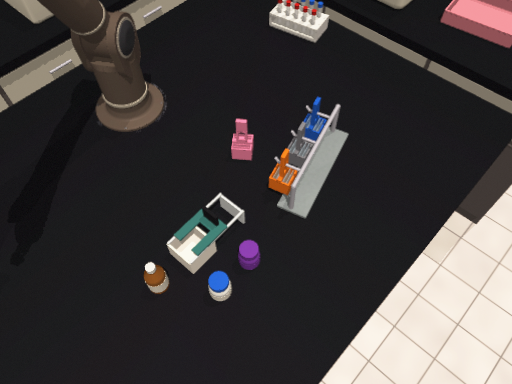

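View pics/b.png

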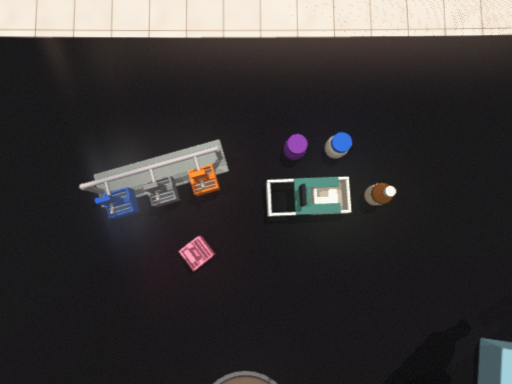

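Scene view: orange rack (284,175), pink free-standing look-alike (242,143), grey (300,145), blue (316,120), trough (205,235), white jar (220,286), purple look-alike (249,255) and bottle (156,278). In the top view, the racks hang on the stand: orange (203,180), grey (162,192), blue (118,203). The pink one stands loose at (197,252). The cover fin is at (303,194), and the cover opens to the left (+y). I choose the orange rack, hanging on the hook at (203,180), and will check it in a close crop.

Run:
```python
from h import *
b=cv2.imread('pics/b.png'); a=cv2.imread('pics/a.png')
c1=cv2.resize(b[130:225,75:240],None,fx=4.8,fy=4.8,interpolation=cv2.INTER_CUBIC)
c1=cv2.convertScaleAbs(c1,alpha=1.6,beta=25);cv2.imwrite('pics/c1.png',c1)
c2=cv2.resize(b[160:230,255:360],None,fx=7.6,fy=7.6,interpolation=cv2.INTER_CUBIC)
cv2.imwrite('pics/c2.png',cv2.convertScaleAbs(c2,alpha=1.3,beta=25))
```

```text
(no output)
```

View pics/c1.png

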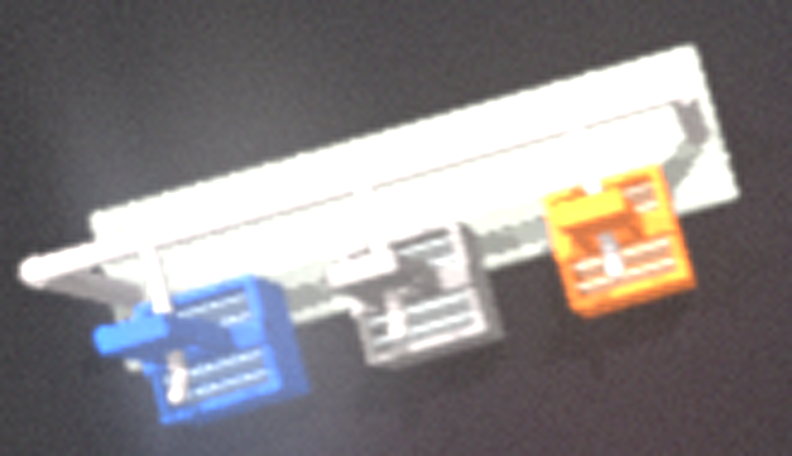

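View pics/c2.png

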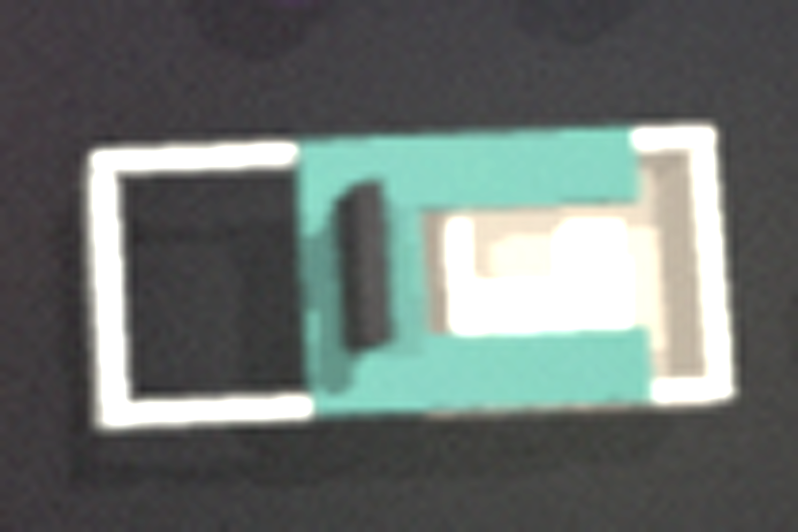

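The crop confirms the orange rack on the -y-side hook: tab top at crop (588,205), hook tip at (611,250). The trough crop shows the cover partly open: rim corners (715,127) and (735,400), fin (365,265), slot facing right.

Run:
```python
from h import *
c=cam('top')
f1=lambda u,v:(75+(u+.5)/4.8-.5,130+(v+.5)/4.8-.5)
f2=lambda u,v:(255+(u+.5)/7.6-.5,160+(v+.5)/7.6-.5)
P=lambda t,f,u,v,z:print(t,np.round(onz('top',*f(u,v),z,c)[:2],1))
for q in[(90,150),(715,127),(735,400),(98,428)]: P('rim60',f2,*q,60)
for q in[(375,180),(390,348),(345,190),(350,350)]: P('fin117',f2,*q,117)
for q in[(297,140),(638,130),(650,405),(312,415)]: P('cover72',f2,*q,72)
for q in[(565,205),(553,222),(628,215),(620,190)]: P('tab171',f1,*q,171)
for q in[(590,318),(695,290),(660,165),(545,195)]: P('bask75',f1,*q,75)
for q in[(611,240),(395,300),(180,352)]: P('tip136',f1,*q,136)
for q in[(92,215),(690,45),(738,195)]: P('base12',f1,*q,12)
P('xbar126',f1,35,270,126);P('xbar126',f1,690,110,126)
# colour masks
for n in('top','scene'):
    im=cv2.imread('pics/%s.png'%('b' if n=='top' else 'a')); h=cv2.cvtColor(im,cv2.COLOR_BGR2HSV)
    m=cv2.inRange(h,(5,170,90),(15,255,255)); y,x=np.nonzero(m); print(n,'orange',cv2.connectedComponentsWithStats(m)[2].tolist()[1:6])
    m=cv2.inRange(h,(75,80,40),(95,255,255)); print(n,'teal',[s for s in cv2.connectedComponentsWithStats(m)[2].tolist()[1:] if s[4]>50])
w=save('wrist','w0.png')
```

```text
rim60 [592.3 -59.8]
rim60 [ 597.9 -264. ]
rim60 [ 508.9 -266.8]
rim60 [502.  -60.9]
fin117 [ 574.6 -143.4]
fin117 [ 523.4 -146.5]
fin117 [ 571.6 -134.2]
fin117 [ 522.9 -134.4]
cover72 [ 593.3 -125.8]
cover72 [ 595.5 -235.7]
cover72 [ 507.1 -236.2]
cover72 [ 505.  -128.4]
tab171 [594.2 106.3]
tab171 [586.5 111.6]
tab171 [589.4  78. ]
tab171 [600.8  81.6]
bask75 [551.6 108.1]
bask75 [565.3  55.3]
bask75 [629.3  73. ]
bask75 [614.4 131.2]
tip136 [582.8  90. ]
tip136 [555.5 190.5]
tip136 [532.3 289.1]
base12 [615.9 384.7]
base12 [707.3  62.8]
base12 [623.7  36.8]
xbar126 [572.5 361.5]
xbar126 [646.8  53.6]
top orange [[189, 165, 31, 31, 438], [373, 183, 19, 20, 187]]
top teal [[294, 177, 46, 38, 964]]
scene orange [[269, 148, 28, 47, 559], [290, 169, 3, 4, 5], [144, 265, 21, 21, 272], [163, 291, 1, 1, 1], [158, 293, 3, 1, 3]]
scene teal [[174, 208, 53, 47, 821]]
```

View pics/w0.png

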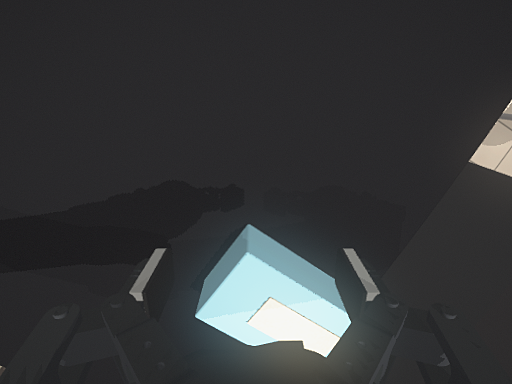

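The wrist view shows only a light blue box below, with nothing in the way. Estimates: trough centre about (553,-220) with yaw 1.8°, fin about (548,-139), rack tab about (592.5,95) with stand yaw about 15.5°. I'm moving over the fin at the current height.

Request:
carry_out(plan=[[1, 2.8, -1.7, 0, 5], [1, 5.7, -3.4, 0, 10], [1, 8.5, -5.0, 0, 15], [1, 11.4, -6.7, 0, 20], [1, 14.2, -8.4, 0, 25.2]])

```text
clock: 0.57
ee_pos: [372.5, -416.2, 235.1]
eef_rot: [-180.0, 0.0, 1.5]
wrist_force: [0.6, -0.4, 0.4]
grip_width: 85.7
gripper_force: 0.0
```

```bash
cat >> h.py <<'E'
def go(t,yaw):
    """shift (tool axes, cm) and turn from the measured pose to t, yaw"""
    s=get_state(); p=np.array(s['ee_pos']); r,pi,y=s['eef_rot']; a=np.radians(y)
    d=(np.array(t)-p)/10
    print('t',round(s['clock'],2),'at',np.round(p,1),np.round(s['eef_rot'],1),'w',round(s['grip_width'],1),'gf',np.round(s['gripper_force'],1),'F',np.round(s['wrist_force'],1))
    print('go dx %.2f dy %.2f dz %.2f turn %.1f'%(d[0]*np.cos(a)+d[1]*np.sin(a),d[0]*np.sin(a)-d[1]*np.cos(a),-d[2],(y-yaw+180)%360-180))
E
python3 -c "
from h import *
go((548.5,-139.5,235),1.8)"
```

```text
t 0.57 at [ 372.5 -416.2  235.1] [-180.     0.     1.5] w 85.7 gf 0.0 F [ 0.6 -0.4  0.4]
go dx 18.33 dy -27.19 dz 0.01 turn -0.3
```

Request:
carry_out(plan=[[1, 1.8, -2.7, 0, 0], [1, 3.6, -5.4, 0, 0], [1, 5.4, -8.1, 0, 0], [1, 7.2, -10.8, 0, 0], [1, 9, -13.5, 0, -0.3]])

```text
clock: 0.98
ee_pos: [458.2, -278.5, 235.3]
eef_rot: [-180.0, 0.0, 2.1]
wrist_force: [0.2, -0.0, 0.0]
grip_width: 85.1
gripper_force: 0.0
```

```bash
python3 -c "
from h import *
go((548.5,-139.5,235),1.8)
c=cam('wrist');K,k,T=c
print(np.round(-T[:3,:3].T@T[:3,3]),np.round(T[:3,:3],2))
print(proj('wrist',[(553,-220,60),(548.5,-139.5,117),(596,-265,60),(509,-267,60)],c))
save('wrist','w1.png')"
```

```text
t 0.98 at [ 458.2 -278.5  235.3] [-180.     0.     2.1] w 85.1 gf 0.0 F [ 0.2 -0.   0. ]
go dx 9.53 dy -13.56 dz 0.03 turn 0.3
[ 543. -275.  373.] [[ 0.04 -1.    0.  ]
 [-0.94 -0.03  0.33]
 [-0.33 -0.01 -0.94]]
[[200.55819729  79.6671843 ]
 [ 95.07906966  80.85615332]
 [245.64995255  35.32250784]
 [245.22463162 124.65438275]]
```

View pics/w1.png

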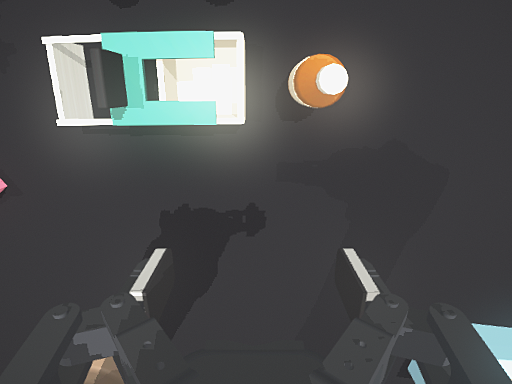

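The wrist view shows the -y trough rim corners at (244,33) and (245,124), within 2 px of prediction. The fin's dark face is at about x 92–125 px and the bottle at (330,80).

```bash
python3 -c "
from h import *
c=cam('wrist')
for q in [(244,32.5),(245,124.5),(41,38),(57,125)]: print(np.round(onz('wrist',*q,60,c)[:2],1))
for q in [(213,31),(216,124),(102,34),(112,125)]: print('cov',np.round(onz('wrist',*q,72,c)[:2],1))
"
```

```text
[ 603.  -254.6]
[ 513.6 -258.8]
[594.  -47.2]
[505.8 -51.5]
cov [ 601.1 -225.7]
cov [ 514.1 -229.3]
cov [ 596.  -118.4]
cov [ 509.1 -120.1]
```

Request:
carry_out(plan=[[1, 1.9, -2.7, 0, 0], [1, 3.8, -5.4, 0, 0], [1, 5.7, -8.1, 1, 0], [1, 7.6, -10.8, 2.5, 0], [1, 9.5, -13.6, 4, 0.3]])

```text
clock: 1.45
ee_pos: [548.5, -139.8, 195.2]
eef_rot: [180.0, -0.1, 1.7]
wrist_force: [-0.6, -1.0, -0.4]
grip_width: 85.3
gripper_force: 0.0
```

```bash
python3 -c "
from h import *
go((548.5,-139.5,110),1.8)
c=cam('wrist'); print(proj('wrist',[(548.5,-139.5,117)],c)); save('wrist','w2.png')"
```

```text
t 1.45 at [ 548.5 -139.8  195.2] [ 1.8e+02 -1.0e-01  1.7e+00] w 85.3 gf 0.0 F [-0.6 -1.  -0.4]
go dx -0.00 dy -0.03 dz 8.52 turn -0.1
[[253.98230828 202.77304845]]
```

View pics/w2.png

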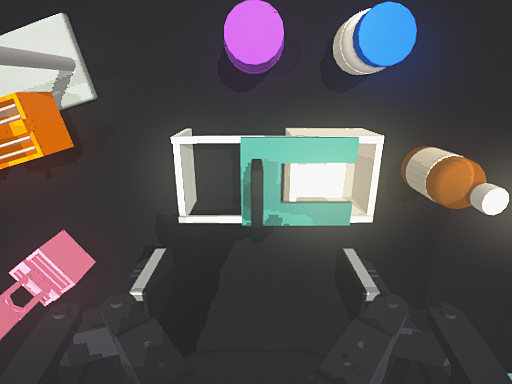

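The wrist view shows the trough straight across: rim x 173–383, y 130–225. The black fin is a strip at x 250–263, y 160–226, and the orange rack, pink rack, jar and bottle are all clear. I'll measure the fin and rim numerically with the arm at rest.

```bash
python3 -c "
from h import *
go((548.5,-139.5,110),1.8)
c=cam('wrist'); im=save('wrist','w3.png'); h=cv2.cvtColor(im,cv2.COLOR_RGB2HSV)
g=im.sum(2)
for r in (165,180,195,210,222): print(r,g[r,236:290:2])
for col in (256,260): print(col,g[150:240:3,col])
m=(im.min(2)>110).astype(np.uint8); m[:110]=0;m[240:]=0;m[:,:165]=0;m[:,390:]=0
n,l,s,_=cv2.connectedComponentsWithStats(m); print([x.tolist() for x in s if x[4]>60])
for r in (140,180,215): print(r,g[r,352:396:2])
t=cv2.inRange(h,(75,80,60),(95,255,255)); print(cv2.boundingRect(t))
print(np.round(onz('wrist',254,203,117,c)),np.round(onz('wrist',254,203,72,c)))
"
```

```text
t 1.5 at [ 550.5 -131.4  191.9] [-179.7    0.     2.2] w 85.2 gf 0.0 F [ 2.4  6.7 -1.2]
go dx -0.23 dy 0.80 dz 8.19 turn 0.4
165 [244 238 230 222 220 217 210 400 501 497 501 459 448 191 225 224 227 221
 345 460 453 451 452 452 455 457 483]
180 [227 227 208 206 207 208 194 400 451 360 359 363 337 209 254 261 260 261
 260 277 473 458 460 464 465 464 515]
195 [214 216 194 195 198 193 187 361 361 306 311 310 280 209 247 247 233 244
 244 359 454 456 454 460 462 464 477]
210 [210 210 196 186 186 188 176 400 322 315 318 321 286 191 221 224 227 231
 219 384 442 442 443 446 446 448 450]
222 [744 744 747 748 749 751 698 549 480 334 334 332 317 180 215 214 213 214
 204 330 349 354 355 341 497 493 498]
256 [504 503 500 499 501 501 513 347 360 365 359 346 313 310 308 311 308 306
 304 303 318 344 343 341 334 384 318 171 167 170]
260 [503 501 499 498 511 448 356 358 355 334 337 325 295 288 292 280 278 277
 276 276 286 306 320 316 317 393 309 172 168 168]
[[0, 0, 512, 384, 183608], [180, 130, 210, 99, 12987]]
140 [488 491 495 498 506 422 434 441 427 765 756 755 755 754 754 753 753 752
 752 755 765 765]
180 [754 667 669 667 674 556 542 540 540 537 536 535 533 531 525 642 746 743
 765 257 275 272]
215 [477 475 476 472 514 671 657 661 663 654 559 515 468 749 743 765 236 253
 250 243 241 237]
(250, 140, 120, 90)
[ 551. -131.  117.] [ 534. -131.   72.]
```

Request:
carry_out(plan=[[1, 0, 0, 0, 0], [1, 0, 0, 0, 0], [1, 0, 0, 0, 0], [1, 0, 0, 0, 0], [1, 0, 0, 0, 0]])

```text
clock: 1.97
ee_pos: [547.5, -141.9, 195.9]
eef_rot: [180.0, -0.0, 1.7]
wrist_force: [-0.4, 0.0, -0.5]
grip_width: 85.4
gripper_force: 0.0
```

```bash
python3 -c "
from h import *
go((548.5,-139.5,110),1.8)
c=cam('wrist'); im=save('wrist','w4.png'); g=im.sum(2)
for r in (180,195,210,220): print(r,g[r,240:282:2])
for q in range(252,266,4): print(q,g[150:236:2,q])
for r in (140,215): print(r,g[r,356:396:2])
go((548.5,-139.5,110),1.8)
print(proj('wrist',[(548.5,-139.5,117),(573.5,-139.5,117),(523.5,-139.5,117),(553,-264,60)],c))
"
```

```text
t 1.97 at [ 547.5 -141.9  195.9] [180.   -0.    1.7] w 85.4 gf 0.0 F [-0.4  0.  -0.5]
go dx 0.11 dy -0.24 dz 8.59 turn -0.1
180 [458 356 361 370 282 244 252 254 257 255 306 461 452 455 455 457 460 482
 512 449 253]
195 [457 357 302 315 248 238 240 248 252 247 301 456 447 448 451 453 458 459
 466 345 240]
210 [460 346 350 348 305 218 225 224 228 223 314 462 455 454 457 458 461 462
 463 464 468]
220 [492 481 487 495 429 206 215 217 218 212 375 486 465 401 348 352 352 354
 358 355 347]
252 [503 502 498 490 186 216 219 218 220 218 251 254 253 254 251 252 254 253
 252 248 248 247 248 228 231 229 228 228 225 226 225 224 222 220 218 215
 210 211 187 178 176 173 170]
256 [502 501 504 492 185 219 222 223 221 223 250 259 257 257 258 257 255 253
 257 256 251 254 250 252 237 236 235 232 232 226 228 228 225 224 222 218
 214 216 188 182 180 178 172]
260 [502 500 504 505 477 386 393 370 354 337 308 310 309 307 307 306 305 304
 306 307 306 303 305 303 303 299 297 299 293 291 314 312 312 306 303 375
 377 272 177 180 177 174 171]
264 [500 502 501 505 472 447 453 453 451 451 451 450 454 452 451 452 455 451
 450 450 449 446 447 447 446 446 442 441 439 440 455 479 480 479 479 465
 401 259 183 183 184 179 176]
140 [719 753 748 748 748 748 748 748 748 744 741 744 765 204 254 249 244 244
 239 238]
215 [749 749 749 750 749 748 747 714 213 250 245 241 238 235 232 232 223 220
 215 211]
t 2.02 at [ 547.5 -141.6  195.8] [180.   -0.    1.7] w 85.3 gf 0.0 F [ 0.1 -0.3  0.1]
go dx 0.10 dy -0.21 dz 8.58 turn -0.1
[[251.43010547 201.18244971]
 [252.28106863 171.24549266]
 [250.64077133 229.04395521]
 [375.92843325 179.71685519]]
```

Request:
carry_out(plan=[[1, 0.3, 0, 2, -0.1], [1, 0.3, 0, 4.5, -0.1], [1, 0.3, 0, 7, -0.1], [1, 0.3, 0, 8.6, -0.1], [1, 0.3, 0, 8.7, -0.1]])

```text
clock: 2.43
ee_pos: [548.5, -140.6, 105.4]
eef_rot: [-179.9, 0.3, 1.8]
wrist_force: [0.8, -0.1, -0.2]
grip_width: 85.4
gripper_force: 0.0
```

Request:
carry_out(plan=[[1, 0, 0, 0, 0], [0, 0, 0, 0, 0], [-1, 0, 0, 0, 0], [-1, 0, 0, 0, 0], [-1, 0, 0, 0, 0]], newtons=30)

```text
clock: 2.85
ee_pos: [551.3, -140.7, 109.4]
eef_rot: [180.0, -0.1, 1.9]
wrist_force: [-0.2, -0.0, -0.8]
grip_width: 38.9
gripper_force: 0.0
```

Request:
carry_out(plan=[[-1, 0, 0, 0, 0], [-1, 0, 0, 0, 0], [-1, 0, 0, 0, 0], [-1, 0, 0, 0, 0], [-1, 0, 0, 0, 0]])

```text
clock: 3.27
ee_pos: [550.9, -140.7, 108.8]
eef_rot: [180.0, -0.0, 1.9]
wrist_force: [-1.1, -0.7, 5.5]
grip_width: 9.0
gripper_force: 33.9
```

Request:
carry_out(plan=[[-1, 0, -0.5, 0, 0], [-1, 0, -1.2, 0, 0], [-1, 0, -2, 0, 0], [-1, 0, -2.8, 0, 0], [-1, 0, -3.5, 0, 0]])

```text
clock: 3.68
ee_pos: [549.7, -105.5, 108.8]
eef_rot: [180.0, -0.0, 1.9]
wrist_force: [-0.7, -2.8, 5.2]
grip_width: 8.8
gripper_force: 34.0
```

Request:
carry_out(plan=[[-1, 0, -0.6, 0, 0], [-1, 0, -1.2, 0, 0], [-1, 0, -1.8, 0, 0], [-1, 0, -2.3, 0, 0], [-1, 0, -2.7, 0, 0]])

```text
clock: 4.1
ee_pos: [548.9, -79.3, 108.8]
eef_rot: [179.9, -0.0, 1.9]
wrist_force: [0.2, -16.5, 3.1]
grip_width: 9.1
gripper_force: 33.8
```

Request:
carry_out(plan=[[-1, 0, -0.1, 0, 0], [-1, 0, -0.1, 0, 0], [-1, 0, -0.1, 0, 0], [-1, 0, -0.1, 0, 0], [-1, 0, -0.1, 0, 0]])

```text
clock: 4.52
ee_pos: [548.9, -79.6, 108.8]
eef_rot: [179.9, -0.0, 1.8]
wrist_force: [-1.1, -6.4, 6.0]
grip_width: 9.2
gripper_force: 33.9
```

The cover reached its stop (−16 N), with the fin at y≈-79.5, which puts the trough centre at y≈-219.6. I'll release and rise.

Request:
carry_out(plan=[[0, 0, 0, 0, 0], [0, 0, 0, 0, 0], [0, 0, 0, -3, 0], [0.5, 0, 0, -6, 0], [1, 0, 0, -9, 0]])

```text
clock: 4.93
ee_pos: [548.0, -76.7, 198.7]
eef_rot: [-179.9, 0.1, 1.9]
wrist_force: [0.5, 0.1, -0.4]
grip_width: 66.0
gripper_force: 0.0
```

Request:
carry_out(plan=[[1, -1.4, 0, -3, 0], [1, -2.8, 0, -5, 0], [1, -4.2, 0, -6, 0], [1, -5.5, 0, -6, 0], [1, -5.5, 0, -6, 0]])

```text
clock: 5.35
ee_pos: [492.0, -79.0, 259.1]
eef_rot: [180.0, -0.0, 1.9]
wrist_force: [-0.4, -0.0, -1.1]
grip_width: 85.4
gripper_force: 0.0
```

Request:
carry_out(plan=[[1, 0, 0, 0, 0], [1, 0, 0, 0, 0], [1, 0, 0, 0, 0], [1, 0, 0, 0, 0], [1, 0, 0, 0, 0]])

```text
clock: 5.77
ee_pos: [493.9, -79.2, 257.9]
eef_rot: [-180.0, 0.1, 1.9]
wrist_force: [-0.3, -0.2, 0.3]
grip_width: 85.6
gripper_force: 0.0
```

```bash
python3 -c "
from h import *
go((592.5,95,240),15.5)
print(proj('wrist',[(592.5,95,171),(548.9,-79.5,117),(553.3,-219.6,6)]),proj('top',[(592.5,95,171),(548.9,-79.5,117),(553.3,-219.6,6)]))
w=save('wrist','w5.png'); b=save('top','b5.png')
cv2.imwrite('pics/v5.png',np.vstack([w[:240,:,::-1],cv2.resize(b[150:230,180:360,::-1],(512,228),interpolation=cv2.INTER_CUBIC)]))"
```

```text
t 5.77 at [493.9 -79.2 257.9] [-1.8e+02  1.0e-01  1.9e+00] w 85.6 gf 0.0 F [-0.3 -0.2  0.3]
go dx 10.43 dy -17.09 dz 1.79 turn -13.6
[[ 27.56080184  68.902637  ]
 [256.52870502 124.60613319]
 [361.27897614 116.09831856]] [[197.53774157 173.04590029]
 [276.5324732  194.58631577]
 [326.62647433 196.25669097]]
```

View pics/v5.png

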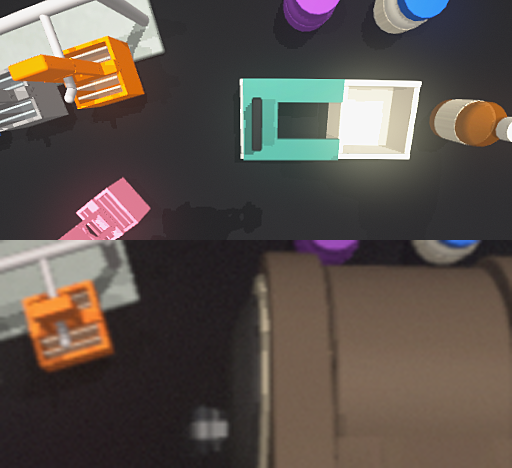

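The cover is open: its -y edge is near 343 px and the mouth is clear. The fin sits at (257,125), as predicted. The orange tab is at about (40,67) in the wrist view, so I'm approaching for a closer fix.

Request:
carry_out(plan=[[1, 1.1, -3.1, 0, -3], [1, 2.2, -6.2, 0, -6], [1, 3.4, -9.3, 0, -9], [1, 4.5, -12.5, 0, -12], [1, 5.6, -15.7, 0, -13.6]])

```text
clock: 6.28
ee_pos: [545.0, 80.7, 258.4]
eef_rot: [-180.0, -0.0, 15.6]
wrist_force: [1.0, -1.1, 0.0]
grip_width: 85.3
gripper_force: 0.0
```

Request:
carry_out(plan=[[1, 0, 0, 0, 0], [1, 0, 0, 0, 0], [1, 0, 0, 0, 0], [1, 0, 0, 0, 0], [1, 0, 0, 0, 0]])

```text
clock: 6.7
ee_pos: [544.5, 77.8, 258.4]
eef_rot: [180.0, 0.0, 15.3]
wrist_force: [0.4, 0.5, -0.7]
grip_width: 85.1
gripper_force: 0.0
```

```bash
python3 -c "
from h import *
go((592.5,95,240),15.5)
a=np.radians(15.5); ux=np.array([np.cos(a),np.sin(a),0]); uy=np.array([-np.sin(a),np.cos(a),0]); o=np.array([592.5,95,171])
c=cam('wrist')
Q=proj('wrist',[o,o+6*ux+16*uy,o+6*ux-16*uy,o-6*ux-16*uy,o-6*ux+16*uy],c);print(Q)
np.save('c.npy',c[2])
w=save('wrist','w6.png')
u,v=Q[0].astype(int); u0=max(u-80,0);v0=max(v-70,0); print(u0,v0)
cv2.imwrite('pics/v6.png',cv2.resize(w[v0:v0+140,u0:u0+190,::-1],None,fx=4.2,fy=4.2,interpolation=cv2.INTER_CUBIC))"
```

```text
t 6.7 at [544.5  77.8 258.4] [180.    0.   15.3] w 85.1 gf 0.0 F [ 0.4  0.5 -0.7]
go dx 5.09 dy -0.39 dz 1.84 turn -0.2
[[249.23997596 137.59797773]
 [228.49713424 129.91135168]
 [269.87201917 129.78338759]
 [269.65151824 145.19661143]
 [228.95310055 145.31873396]]
169 67
```

View pics/v6.png

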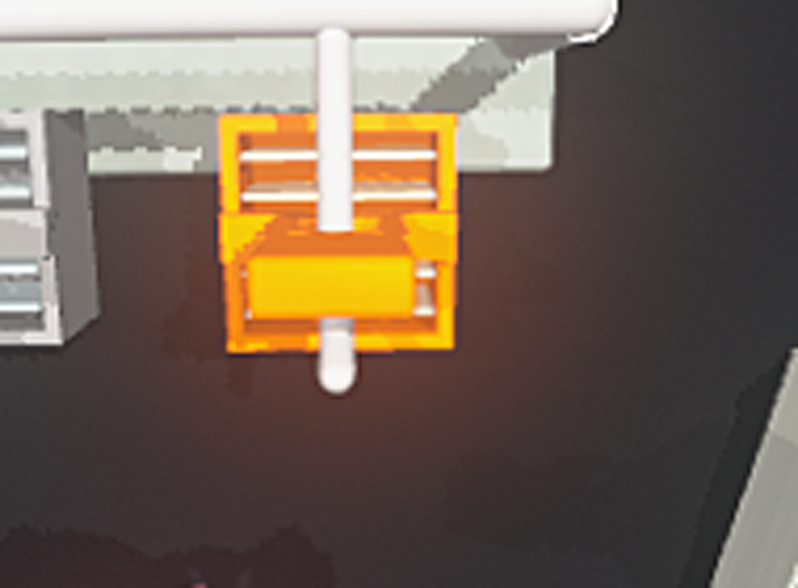

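The close crop confirms the orange rack: hook through the handle hole, tab top face px (228.5–268, 128–143), aligned with the tool yaw. The tab centre is about (593.9,96.2).

Request:
carry_out(plan=[[1, 1.5, -0.2, 0, 0], [1, 3, -0.4, 0, 0], [1, 4.3, -0.5, 0, 0], [1, 5.25, -0.5, 1, 0], [1, 5.25, -0.5, 2.5, 0]])

```text
clock: 7.17
ee_pos: [596.0, 98.2, 233.8]
eef_rot: [180.0, -0.2, 15.4]
wrist_force: [-0.0, -0.6, -1.1]
grip_width: 85.5
gripper_force: 0.0
```

Request:
carry_out(plan=[[1, 0, 0, 0, 0], [1, 0, 0, 2, 0], [1, 0, 0, 4.5, 0], [1, 0, 0, 6.5, 0], [1, 0, 0, 7.8, 0]])

```text
clock: 7.58
ee_pos: [592.5, 97.2, 153.4]
eef_rot: [180.0, 0.2, 15.4]
wrist_force: [-0.2, -0.2, -0.3]
grip_width: 85.3
gripper_force: 0.0
```

Request:
carry_out(plan=[[1, 0, 0, 0, 0], [1, 0, 0, 0, 0], [1, 0, 0, 0, 0], [0.3, 0, 0, 0, 0], [0, 0, 0, 0, 0]], newtons=50)

```text
clock: 8.0
ee_pos: [594.4, 98.2, 156.7]
eef_rot: [180.0, -0.1, 15.5]
wrist_force: [0.6, -0.6, 0.3]
grip_width: 64.0
gripper_force: 0.0
```

Request:
carry_out(plan=[[-1, 0, 0, 0, 0], [-1, 0, 0, 0, 0], [-1, 0, 0, 0, 0], [-1, 0, 0, 0, 0], [-1, 0, 0, 0, 0]])

```text
clock: 8.42
ee_pos: [594.3, 97.7, 156.2]
eef_rot: [180.0, -0.1, 15.5]
wrist_force: [-0.6, -1.8, 7.1]
grip_width: 30.6
gripper_force: 49.4
```

Request:
carry_out(plan=[[-1, 0, 0, -0.4, 0], [-1, 0, 0, -0.8, 0], [-1, 0, 0, -1.2, 0], [-1, 0, 0, -1.6, 0], [-1, 0, 0, -1.8, 0]], newtons=60)

```text
clock: 8.83
ee_pos: [593.9, 98.4, 173.9]
eef_rot: [-180.0, -0.0, 15.5]
wrist_force: [0.8, -0.2, -3.7]
grip_width: 30.6
gripper_force: 59.5
```

Request:
carry_out(plan=[[-1, 0, 0, 0, 0], [-1, 0, 0, 0, 0], [-1, 0, 0, 0, 0], [-1, 0, 0, 0, 0], [-1, 0, 0, 0, 0]])

```text
clock: 9.25
ee_pos: [593.6, 98.2, 173.2]
eef_rot: [-180.0, 0.0, 15.5]
wrist_force: [-0.6, 0.1, -3.8]
grip_width: 30.5
gripper_force: 59.5
```

```bash
python3 -c "
from h import *
c=cam('top')
for q in [(180,252),(197,237),(213,252),(197,270)]: print(np.round(onz('top',*q,40,c)))
print(np.round(tri('top',(197,252),'scene',(242,146))[0]))
for q in [(394,190),(380,195)]: print('bottle',np.round(onz('top',*q,100,c)))
"
```

```text
[416. 155.  40.]
[452. 114.  40.]
[415.  74.  40.]
[372. 113.  40.]
[415. 115.  28.]
bottle [ 559. -358.  100.]
bottle [ 547. -325.  100.]
```

Request:
carry_out(plan=[[-1, -0.6, 0, 0, 0], [-1, -1.4, 0, 0, 0], [-1, -2.2, 0, 0, 0], [-1, -3, 0, 0, 0], [-1, -3.6, 0, 0, 0]])

```text
clock: 9.67
ee_pos: [557.7, 88.1, 173.4]
eef_rot: [180.0, 0.0, 15.5]
wrist_force: [0.0, -0.5, -3.5]
grip_width: 30.3
gripper_force: 59.6
```

Request:
carry_out(plan=[[-1, -0.7, 0, 0, 0], [-1, -1.5, 0, 0, 0], [-1, -2.3, 0, 0, 0], [-1, -3.1, 0, 0, 0], [-1, -3.6, 0, 0, 0]])

```text
clock: 10.08
ee_pos: [523.2, 78.6, 173.4]
eef_rot: [180.0, 0.0, 15.5]
wrist_force: [-1.0, 0.2, -2.9]
grip_width: 30.3
gripper_force: 59.6
```

Request:
carry_out(plan=[[-1, -0.5, 0, 0, 0], [-1, -1, 0, -1, 0], [-1, -1, 0, -3, 0], [-1, -1, 0, -5.5, 0], [-1, -1, 0, -8, 0]])

```text
clock: 10.5
ee_pos: [514.3, 76.3, 254.8]
eef_rot: [-180.0, 0.0, 15.5]
wrist_force: [1.0, 0.1, -2.9]
grip_width: 30.4
gripper_force: 59.9
```

Request:
carry_out(plan=[[-1, 0, 0, -1, 3], [-1, 0, 0.5, -2, 6], [-1, 0, 1.5, -2, 9], [-1, 0, 3, -2, 12], [-1, 0, 4.5, -2, 13.7]])

```text
clock: 10.92
ee_pos: [526.9, 32.0, 273.9]
eef_rot: [180.0, -0.0, 1.6]
wrist_force: [0.1, 0.3, -3.5]
grip_width: 30.5
gripper_force: 59.9
```

```bash
python3 -c "
from h import *
go((553.3,-219.6,260),1.8)"
```

```text
t 10.92 at [526.9  32.  273.9] [180.   -0.    1.6] w 30.5 gf 59.9 F [ 0.1  0.3 -3.5]
go dx 1.93 dy 25.23 dz 1.39 turn -0.2
```

Request:
carry_out(plan=[[-1, 0, 2.5, 0, 0], [-1, 0.5, 6, 0, 0], [-1, 1, 10, 0, 0], [-1, 1.5, 13, 0, -0.1], [-1, 1.9, 14.7, 0, -0.2]])

```text
clock: 11.33
ee_pos: [549.7, -120.0, 272.9]
eef_rot: [179.9, 0.1, 1.6]
wrist_force: [-0.9, 0.4, -2.9]
grip_width: 30.6
gripper_force: 60.0
```

Request:
carry_out(plan=[[-1, 0, 0, 0, 0], [-1, 0, 0, 0, 0], [-1, 0, 0, 0, 0], [-1, 0, 0, 0, 0], [-1, 0, 0, 0, 0]])

```text
clock: 11.75
ee_pos: [550.2, -112.3, 273.4]
eef_rot: [-180.0, 0.0, 2.1]
wrist_force: [0.3, 0.6, -3.7]
grip_width: 30.4
gripper_force: 60.0
```

```bash
python3 -c "
from h import *
go((553.3,-219.6,273),1.8)
c=cam('wrist'); w=save('wrist','w7.png')
print(proj('wrist',[(553.3+s*44,-219.6+t*44,60) for s,t in((1,-1),(-1,-1),(1,1),(-1,1))],c))
m=(w.min(2)>130).astype(np.uint8); n,l,s,_=cv2.connectedComponentsWithStats(m)
print([x.tolist() for x in s[1:] if x[4]>150])
cv2.imwrite('pics/v7.png',cv2.resize(w[:,230:,::-1],None,fx=1.5,fy=1.5))"
```

```text
t 11.75 at [ 550.2 -112.3  273.4] [-180.     0.     2.1] w 30.4 gf 60.0 F [ 0.3  0.6 -3.7]
go dx -0.08 dy 10.73 dz 0.04 turn 0.3
[[379.69737108 130.0354714 ]
 [368.09848877 197.64386007]
 [308.20476397 126.76787892]
 [301.70478665 195.38554947]]
[[0, 28, 145, 131, 9315], [339, 30, 40, 51, 778], [212, 123, 12, 75, 199], [293, 123, 86, 77, 5630], [398, 140, 41, 40, 631], [0, 144, 34, 28, 314], [445, 165, 30, 25, 540], [225, 172, 63, 21, 1212], [83, 221, 41, 39, 378], [67, 232, 21, 18, 166], [205, 237, 18, 45, 417], [286, 237, 19, 45, 407], [42, 276, 25, 23, 225]]
```

View pics/v7.png

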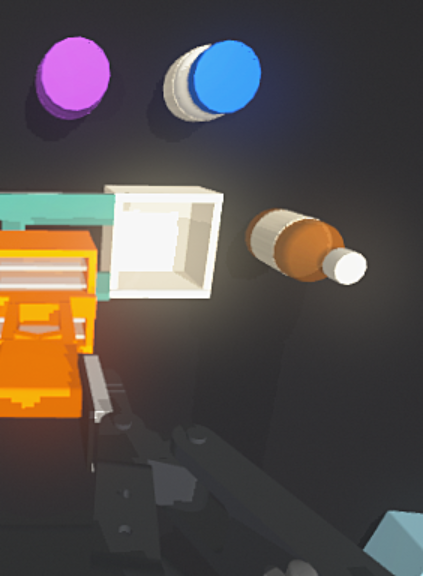

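The wrist view shows the trough mouth fully clear. Its -y rim corners are at px (378.7,129.3) and (370.7,198.7), and the rack hangs upright to the left of it.

```bash
python3 -c "
from h import *
c=cam('wrist'); w=cv2.imread('pics/w7.png')
m=(w.min(2)>130).astype(np.uint8)
for r in (135,150,165,180,192):
    x=np.nonzero(m[r,293:395])[0].max()+293+.5; print(r,x,np.round(onz('wrist',x,r,60,c)[:2],1))
for q in (330,345,360,368):
    y=np.nonzero(m[110:215,q])[0]; print(q,y.min()+110,y.max()+110,np.round(onz('wrist',q,y.max()+110.5,60,c)[:2],1),np.round(onz('wrist',q,y.min()+109.5,60,c)[:2],1))
go((553.3,-219.6,273),1.8)"
```

```text
135 377.5 [ 591.2 -262.1]
150 376.5 [ 572.7 -263.9]
165 374.5 [ 553.5 -264.7]
180 372.5 [ 533.7 -265.5]
192 370.5 [ 517.3 -265.6]
330 124 198 [ 506.3 -213.3] [ 602.3 -201.7]
345 124 198 [ 507.1 -233.2] [ 603.2 -219.9]
360 124 198 [ 507.8 -253.1] [ 604.  -238.2]
368 126 198 [ 508.1 -263.8] [ 602.1 -248.4]
t 11.8 at [ 550.3 -112.4  273.4] [-180.     0.     2.1] w 30.2 gf 60.0 F [-0.2 -0.8 -3.3]
go dx -0.08 dy 10.72 dz 0.04 turn 0.3
```

Request:
carry_out(plan=[[-1, 0, 1.5, 0, 0], [-1, -0.1, 4, 0, 0], [-1, -0.2, 7, 0, 0.2], [-1, -0.2, 9.5, 0, 0.2], [-1, -0.2, 10.8, 0, 0.2]])

```text
clock: 12.22
ee_pos: [551.5, -224.8, 273.5]
eef_rot: [179.9, 0.0, 1.6]
wrist_force: [-1.3, -0.3, -2.8]
grip_width: 30.5
gripper_force: 60.2
```

Request:
carry_out(plan=[[-1, 0, 0, 0, 0], [-1, 0, 0, 0, 0], [-1, 0, 0, 0, 0], [-1, 0, 0, 0, 0], [-1, 0, 0, 0, 0]])

```text
clock: 12.63
ee_pos: [552.3, -219.8, 273.5]
eef_rot: [-180.0, -0.0, 1.9]
wrist_force: [0.5, 0.5, -3.4]
grip_width: 30.6
gripper_force: 60.2
```

```bash
python3 -c "
from h import *
go((552,-220,205),1.8)"
```

```text
t 12.63 at [ 552.3 -219.8  273.5] [-180.    -0.     1.9] w 30.6 gf 60.2 F [ 0.5  0.5 -3.4]
go dx -0.04 dy 0.02 dz 6.85 turn 0.1
```

Request:
carry_out(plan=[[-1, 0, 0, 1, 0], [-1, 0, 0, 2.5, 0], [-1, 0, 0, 4.5, 0], [-1, 0, 0, 6, 0], [-1, 0, 0, 7, 0]])

```text
clock: 13.05
ee_pos: [551.1, -220.6, 201.0]
eef_rot: [-179.9, 0.1, 1.8]
wrist_force: [-0.9, 0.4, -3.8]
grip_width: 30.6
gripper_force: 60.1
```

Request:
carry_out(plan=[[-1, 0, 0, 0, 0], [-1, 0, 0, 0, 0], [-1, 0, 0, 0, 0], [-1, 0, 0, 0.5, 0], [-1, 0, 0, 1, 0]])

```text
clock: 13.47
ee_pos: [552.7, -221.7, 194.2]
eef_rot: [179.9, -0.1, 1.8]
wrist_force: [0.1, -0.5, -3.8]
grip_width: 30.2
gripper_force: 60.3
```

Request:
carry_out(plan=[[-1, 0, 0, 0.5, 0], [-1, 0, 0, 1, 0], [-1, 0, 0, 1.5, 0], [-1, 0, 0, 2, 0], [-1, 0, 0, 2.5, 0]])

```text
clock: 13.88
ee_pos: [552.0, -221.4, 167.8]
eef_rot: [-180.0, 0.0, 1.8]
wrist_force: [-0.3, 0.6, -2.7]
grip_width: 30.1
gripper_force: 60.3
```

Request:
carry_out(plan=[[-1, 0, 0, 0.5, 0], [-1, 0, 0, 1, 0], [-1, 0, 0, 1.5, 0], [-1, 0, 0, 2, 0], [-1, 0, 0, 2.4, 0]])

```text
clock: 14.3
ee_pos: [551.9, -221.4, 143.7]
eef_rot: [-180.0, 0.0, 1.8]
wrist_force: [0.3, 0.5, -3.1]
grip_width: 30.4
gripper_force: 60.3
```

Request:
carry_out(plan=[[-1, 0, 0, 0.1, 0], [-1, 0, 0, 0.2, 0], [-1, 0, 0, 0.3, 0], [-1, 0, 0, 0.4, 0], [-1, 0, 0, 0.5, 0]])

```text
clock: 14.72
ee_pos: [552.2, -221.5, 139.6]
eef_rot: [180.0, -0.0, 1.8]
wrist_force: [-0.2, 0.2, -3.3]
grip_width: 30.9
gripper_force: 60.2
```

Request:
carry_out(plan=[[-1, 0, 0, 0.05, 0], [-1, 0, 0, 0.1, 0], [-1, 0, 0, 0.15, 0], [-1, 0, 0, 0.2, 0], [-1, 0, 0, 0.25, 0]])

```text
clock: 15.13
ee_pos: [552.3, -221.7, 137.3]
eef_rot: [180.0, -0.0, 1.8]
wrist_force: [-0.3, -0.1, 4.3]
grip_width: 30.3
gripper_force: 61.0
```

Request:
carry_out(plan=[[-1, 0, 0, 0.05, 0], [-1, 0, 0, 0.1, 0], [-1, 0, 0, 0.15, 0], [-1, 0, 0, 0.2, 0], [-1, 0, 0, 0.2, 0]])

```text
clock: 15.55
ee_pos: [553.1, -222.0, 137.3]
eef_rot: [179.9, -0.2, 1.8]
wrist_force: [-4.3, -0.1, 14.2]
grip_width: 30.7
gripper_force: 62.2
```

Request:
carry_out(plan=[[-1, 0, 0, -0.2, 0], [-1, 0, 0, -0.2, 0], [0, 0, 0, -0.2, 0], [0, 0, 0, -0.2, 0], [0, 0, 0, -0.2, 0]])

```text
clock: 15.97
ee_pos: [552.1, -221.4, 136.8]
eef_rot: [-180.0, -0.0, 1.8]
wrist_force: [0.4, 0.2, -0.4]
grip_width: 42.5
gripper_force: 0.0
```

Request:
carry_out(plan=[[0.3, 0, 0, 0, 0], [0.3, 0, 0, 0, 0], [0.3, 0, 0, -2, 0], [0.3, 0, 0, -5, 0], [0.3, 0, 0, -8, 0]])

```text
clock: 16.38
ee_pos: [551.4, -221.2, 216.9]
eef_rot: [-179.9, 0.1, 1.8]
wrist_force: [0.6, -0.8, 0.2]
grip_width: 55.5
gripper_force: 0.0
```

Request:
carry_out(plan=[[0.3, 0, -2, -1, 0], [0.3, 0, -5, -1, 0], [0.3, 0, -8, -1, 0], [0.3, -0.2, -11.5, -1, 0], [0.3, -0.4, -14.2, -1, 0]])

```text
clock: 16.8
ee_pos: [543.4, -76.9, 227.1]
eef_rot: [-180.0, -0.0, 1.8]
wrist_force: [0.6, 0.6, 0.1]
grip_width: 55.3
gripper_force: 0.0
```

Request:
carry_out(plan=[[0.3, 0, 0, 0, 0], [0.3, 0, 0, 0, 0], [0.3, 0, 0, 0, 0], [0.3, 0, 0, 0, 0], [0.3, 0, 0, 0, 0]])

```text
clock: 17.22
ee_pos: [543.6, -81.0, 226.8]
eef_rot: [180.0, 0.0, 1.7]
wrist_force: [-0.5, -0.5, -0.7]
grip_width: 55.7
gripper_force: 0.0
```

```bash
python3 -c "
from h import *
go((548.5,-79.6,118),1.8)
c=cam('wrist'); w=save('wrist','w8.png'); h=cv2.cvtColor(w,cv2.COLOR_RGB2HSV)
m=cv2.inRange(h,(5,170,90),(22,255,255)); n,l,s,ce=cv2.connectedComponentsWithStats(m)
print([(x.tolist(),np.round(q)) for x,q in zip(s[1:],ce[1:]) if x[4]>100])
print('top exp',proj('wrist',[(552+a*6,-221+b*16,151) for a in(-1,1) for b in(-1,1)],c),'basket',proj('wrist',[(552+a*30,-221+b*30,56) for a in(-1,1) for b in(-1,1)],c))
k=cv2.inRange(h,(75,80,60),(95,255,255)); print('teal',cv2.boundingRect(k)); print('fin exp',proj('wrist',[(548.9,-79.5,117)],c)); g=w.sum(2); v=int(proj('wrist',[(548.9,-79.5,117)],c)[0,1]); print(g[v,220:290:2])
"
```

```text
t 17.22 at [543.6 -81.  226.8] [180.    0.    1.7] w 55.7 gf 0.0 F [-0.5 -0.5 -0.7]
go dx 0.49 dy -0.13 dz 10.88 turn -0.1
[([345, 136, 104, 70, 3244], array([392., 176.])), ([471, 148, 41, 47, 1436], array([491., 171.]))]
top exp [[443.83124155 205.83734838]
 [406.69725546 204.93577524]
 [447.39460391 192.09317892]
 [409.7129286  191.01627322]] basket [[400.29129273 194.42590911]
 [349.55357523 193.03693939]
 [410.61428927 142.82031557]
 [357.00904338 140.70775893]]
teal (239, 129, 106, 82)
fin exp [[252.72954207 184.34789725]]
[161 162 163 165 164 169 138 141 247 740 460 314 333 350 185 209 210 209
 200 331 432 428 425 426 426 428 429 384 165 183 180 185 185 188 186]
```

Request:
carry_out(plan=[[0.3, 0.5, -0.1, 2, 0], [0.3, 0.5, -0.1, 5, 0], [0.3, 0.5, -0.1, 8, 0], [0.3, 0.5, -0.1, 10.5, 0], [0.3, 0.5, -0.1, 11.2, 0]])

```text
clock: 17.68
ee_pos: [546.2, -79.1, 111.1]
eef_rot: [-180.0, 0.3, 1.7]
wrist_force: [-0.3, -0.1, -0.1]
grip_width: 55.4
gripper_force: 0.0
```

Request:
carry_out(plan=[[0.3, 0, 0, 0, 0], [-1, 0, 0, 0, 0], [-1, 0, 0, 0, 0], [-1, 0, 0, 0, 0], [-1, 0, 0, 0, 0]], newtons=30)

```text
clock: 18.1
ee_pos: [549.7, -79.6, 116.5]
eef_rot: [179.9, -0.2, 1.8]
wrist_force: [-0.8, -0.4, 9.9]
grip_width: 8.6
gripper_force: 31.9
```

Request:
carry_out(plan=[[-1, 0, 0, 0, 0], [-1, 0, 0, 0, 0], [-1, 0, 0, 0, 0], [-1, 0, 0, 0, 0], [-1, 0, 0, 0, 0]])

```text
clock: 18.52
ee_pos: [549.6, -79.5, 116.5]
eef_rot: [179.9, -0.2, 1.7]
wrist_force: [-0.7, -2.8, 6.7]
grip_width: 8.7
gripper_force: 31.1
```

Request:
carry_out(plan=[[-1, 0, 0.5, 0, 0], [-1, 0, 1.2, 0, 0], [-1, 0, 2, 0, 0], [-1, 0, 2.8, 0, 0], [-1, 0, 3.5, 0, 0]])

```text
clock: 18.93
ee_pos: [550.8, -113.0, 116.6]
eef_rot: [-180.0, -0.2, 1.8]
wrist_force: [-1.7, 2.0, 7.5]
grip_width: 8.6
gripper_force: 31.1
```

Request:
carry_out(plan=[[-1, 0, 0.8, 0, 0], [-1, 0, 1.6, 0, 0], [-1, 0, 2.4, 0, 0], [-1, 0, 3.2, 0, 0], [-1, 0, 3.8, 0, 0]])

```text
clock: 19.35
ee_pos: [552.0, -151.3, 116.5]
eef_rot: [-180.0, -0.2, 1.8]
wrist_force: [-0.2, 1.6, 8.1]
grip_width: 8.9
gripper_force: 31.1
```

Request:
carry_out(plan=[[-1, 0, 0.4, 0, 0], [-1, 0, 0.8, 0, 0], [-1, 0, 1.2, 0, 0], [-1, 0, 1.5, 0, 0], [-1, 0, 1.9, 0, 0]])

```text
clock: 19.77
ee_pos: [552.6, -169.7, 116.5]
eef_rot: [-180.0, -0.2, 1.8]
wrist_force: [-0.4, 2.1, 7.5]
grip_width: 8.6
gripper_force: 31.1
```

Request:
carry_out(plan=[[-1, 0, 0.1, 0, 0], [-1, 0, 0.1, 0, 0], [-1, 0, 0.1, 0, 0], [-1, 0, 0.1, 0, 0], [-1, 0, 0.1, 0, 0]])

```text
clock: 20.18
ee_pos: [552.6, -169.7, 116.5]
eef_rot: [-179.9, -0.1, 1.8]
wrist_force: [-1.3, 4.5, 6.7]
grip_width: 8.5
gripper_force: 31.3
```

Request:
carry_out(plan=[[-1, 0, 0.1, 0, 0], [-1, 0, 0.2, 0, 0], [-1, 0, 0.3, 0, 0], [-1, 0, 0.3, 0, 0], [-1, 0, 0.3, 0, 0]])

```text
clock: 20.6
ee_pos: [552.7, -169.9, 116.5]
eef_rot: [-179.8, -0.1, 2.0]
wrist_force: [-2.6, 11.1, 10.5]
grip_width: 8.7
gripper_force: 31.5
```

The cover is at the shut stop. I'll relax the push, open the fingers slightly to stay clear of the handle, and rise.

Request:
carry_out(plan=[[-1, 0, -0.35, 0, 0], [-1, 0, -0.35, 0, 0], [-0.5, 0, -0.35, 0, 0], [-0.5, 0, -0.35, 0, 0], [-0.5, 0, -0.35, 0, 0]])

```text
clock: 21.02
ee_pos: [551.4, -170.9, 115.0]
eef_rot: [180.0, -0.0, 1.8]
wrist_force: [0.0, -0.7, 0.0]
grip_width: 21.4
gripper_force: 0.0
```

Request:
carry_out(plan=[[-0.5, 0, 0, -0.3, 0], [-0.5, 0, 0, -1.5, 0], [-0.5, 0, 0, -4, 0], [-0.5, 0, 0, -7, 0], [-0.5, 0, 0, -10, 0]])

```text
clock: 21.43
ee_pos: [551.1, -170.9, 216.6]
eef_rot: [-180.0, 0.0, 1.8]
wrist_force: [0.2, -1.3, 0.2]
grip_width: 21.3
gripper_force: 0.0
```

Request:
carry_out(plan=[[-0.5, -2, -1, -2, 0], [-0.5, -5, -2, -4, 0], [-0.5, -8, -3, -5, 0], [-0.5, -10, -3, -5, 0], [-0.5, -10, -3, -5, 0]])

```text
clock: 21.85
ee_pos: [447.5, -144.2, 266.9]
eef_rot: [179.9, -0.1, 1.7]
wrist_force: [1.1, 0.1, -0.5]
grip_width: 21.5
gripper_force: 0.0
```

Request:
carry_out(plan=[[-0.5, 0, 0, 0, 0], [-0.5, 0, 0, 0, 0], [-0.5, 0, 0, 0, 0], [-0.5, 0, 0, 0, 0], [-0.5, 0, 0, 0, 0]])

```text
clock: 22.27
ee_pos: [451.1, -143.9, 264.4]
eef_rot: [-180.0, 0.0, 1.8]
wrist_force: [-0.8, -0.3, 0.2]
grip_width: 21.1
gripper_force: 0.0
```

```bash
python3 -c "
from h import *
go((552,-170,118),1.8)
c=cam('wrist'); w=save('wrist','w9.png'); g=w.sum(2); h=cv2.cvtColor(w,cv2.COLOR_RGB2HSV)
m=cv2.inRange(h,(5,170,90),(22,255,255)); n,l,s,ce=cv2.connectedComponentsWithStats(m)
print([x.tolist() for x in s[1:] if x[4]>60])
print('tab exp',proj('wrist',[(552+a*6,-221+b*16,151) for a in(-1,1) for b in(-1,1)],c).round())
print('teal',cv2.boundingRect(cv2.inRange(h,(75,80,60),(95,255,255))),'exp',proj('wrist',[(550.6-a*44.5,y,72) for y in(-154,-264) for a in (-1,1)],c).round())
f=proj('wrist',[(552.5,-170,117)],c)[0]; print(f,g[int(f[1]),int(f[0])-24:int(f[0])+24:2])
for n,f in(('scene','a.png'),('top','b.png')):
    A=cv2.imread('pics/'+f); B=save(n,n+'9.png')[:,:,::-1]
    for nm,lo,hi in(('orange/amber',(5,170,60),(15,255,255)),('blue',(105,170,60),(120,255,255))):
        for I in(A,B):
            q=cv2.connectedComponentsWithStats(cv2.inRange(cv2.cvtColor(np.ascontiguousarray(I),cv2.COLOR_BGR2HSV),lo,hi)); print(n,nm,[x.tolist() for x in q[2][1:] if x[4]>60])
"
```

```text
t 22.27 at [ 451.1 -143.9  264.4] [-180.     0.     1.8] w 21.1 gf 0.0 F [-0.8 -0.3  0.2]
go dx 10.01 dy 2.92 dz 14.64 turn -0.0
[[434, 57, 22, 13, 108], [416, 58, 31, 35, 553], [303, 60, 70, 29, 690], [302, 90, 48, 7, 274]]
tab exp [[370.  84.]
 [332.  82.]
 [372.  68.]
 [334.  66.]]
teal (266, 33, 106, 87) exp [[268.  33.]
 [265. 120.]
 [373.  38.]
 [362. 123.]]
[285.87631102  74.04914214] [204 200 188 562 543 438 442 459 229 191 266 309 305 301 241 588 579 576
 576 571 619 477 495 502]
scene orange/amber [[268, 148, 29, 47, 565], [144, 265, 21, 21, 276]]
scene orange/amber [[175, 221, 26, 34, 357], [144, 265, 21, 21, 274]]
scene blue [[304, 96, 23, 44, 375], [208, 271, 21, 21, 341]]
scene blue [[304, 96, 23, 44, 375], [208, 271, 21, 21, 342]]
top orange/amber [[189, 165, 31, 31, 441], [373, 183, 19, 20, 188]]
top orange/amber [[372, 183, 20, 19, 169], [323, 188, 28, 12, 212]]
top blue [[332, 132, 20, 20, 322]]
top blue [[332, 132, 20, 20, 323]]
```

All as expected: tab where it should be, the cover over the mouth, bottle, jar and blue rack unmoved.

```bash
python3 -c "
from h import *
print(close_job())"
```

```text
the job is handed in; nothing more can be done
None
```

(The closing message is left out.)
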